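# Sort the inspected parts into the red bins and lay the shaft on the V-blocks

## Robot

A 6-joint arm with a two-finger parallel gripper is mounted at the origin on the work surface. World frame = base frame: x ahead of the robot, y to its left, z up, the work surface at z = 0. Lengths are in m, angles in rad, forces in N, time in s.
With the tool pointing down it reaches from about 0.275 to 0.825 m from the base axis. Payload 5.2 kg.
Tool frame: the origin (TCP) lies on the centre line of the jaws, within the pads' length; the fingertips stand 8 mm ahead of it and the grasp point (between the pads) lies 11 mm behind it (ctrl.tcp_to_tips is the distance from the TCP to the fingertips, in m); z points along the fingers, y is the line along which they close (so a half turn about z gives the same grasp; the last joint's range is limited). The gripper opens to 93 mm and grips with 3 to 60 N. Pads are 15 mm wide; open, the fingers measure 128 mm over their backs; the gripper's body (75 mm by 188 mm) begins 65 mm behind the grasp point.
Start: joints at [1.05, 0.259, 1.535, -0, 1.348, -0.203], TCP at [0.172, 0.522, 0.227] pointing down, gripper open.
Joint ranges: [-3.14, 3.14], [-0.91, 2.08], [0.19, 2.58], [-1.22, 4.36], [0.22, 2.71], [-3.12, 3.12]. Speed limits (rad/s): [2.57, 2.57, 3.14, 3.14, 3.14, 3.14].

## Interface

Orientations are given as a unit quaternion [w, x, y, z].
In Python, from cell import ctrl gives the robot as it stands. The module is installed in compiled form; this text tells all that it offers.
- The arm moves only by the tool carry_out, never from a script. Its argument "targets" is a list that holds one entry, the list of rows, each a list of 7 numbers: the opening, from -1 (shut) to 1 (fully open), then the shift along the tool's x, y, z as a fraction of full scale, then the turn, a rotation vector about the tool's x, y, z as a fraction of full scale. In form: [[[jaw, x, y, z, wx, wy, wz], ...]]. A call has 1 to 12 rows; each row is the pose to reach, as a shift and turn from the pose commanded when the call began, along the tool's axes at that moment; what a row does not reach only later rows make up. Full scale, the value 1, is 0.1 m for a shift and 2 rad for a turn. A row lasts 1/8 s, in which the tool goes at most 62.5 mm and 10.7 degrees, less where a joint would pass 70% of its speed; a pose out of reach is approached as far as the arm can. A call with a number of a shift or a turn outside -1 to 1 is refused whole. A call with a gripper value outside its range is refused whole. The fingers move at their own pace and stop on an object; the grip force is fixed at half the most. Time passes only in rows, so rows that repeat a pose let the fingers close. It gives the time, the measured TCP pose, the force, the opening and the grip force at its end, in the units of the state.
- ctrl.get_state(): the state, without advancing time (a new reading comes with each control period).
- ctrl.get_image(name): name is "side" or "top" or "wrist"; returns (picture, depth): 420x560x3 uint8, red, green, blue; 420x560 float32, m along the optical axis (not along the pixel's ray), 0 where there is no reading.
- ctrl.camera_params(name): a dict with "fx", "fy", "cx", "cy" (pixels), "position" and "attitude" of the camera in the world; the wrist camera has in their place "T_tool_cam" (4x4, takes a point from camera to tool coordinates, whose origin is the TCP and whose axes are the flange's). Camera axes: x right, y down, z forward; pixel columns grow to the right and rows downward; lengths in m; the calibration is good to about 2 mm. A picture is of the moment at which its call begins: read the wrist's pose just before it. camera_params takes no time and is no camera call.
- ctrl.job_done(): hands the job in; it is judged then, once.
Trained networks look in the newest picture that a camera, given by its name, has taken for a name from the list of things; names that differ only in an ending like _2 or _b are one class to them, and where a whole thing is asked for, a point or a joint stands for the part that bears it (a point fixed in the world has none). Each returns a list of dicts, best first, with "p" (0 to 1); they miss things now and then, are a little off and sometimes report something else, mostly with a low value. They report only what shows in the picture. A call takes as long as a camera call. They do not tell look-alikes from the thing itself.
- ctrl.recognise(camera, name): "bbox" ([centre column, centre row, width, height] in pixels, round what is visible of it).
- ctrl.landmark_of(camera, name): "pixel" ([column, row] in pixels: a listed point, or the origin of a listed thing).
The state is a dict: "t": time; "q": joint angles; "qd": joint speeds; "joint_efforts": joint torques, N m; "tcp_pos": TCP position; "tool_rot": TCP orientation; "force": force on the tool from outside, world axes, zero at the start; "moment": the same for the moment, N m; "width": finger opening in m; "finger_force": force on a finger pad.
Only numpy, scipy, OpenCV 4.12 (cv2) and the standard library are available. Lean on these libraries where they do the work, as an engineer would, in place of code of your own. Each camera call takes 0.05 s, during which the arm holds its last target. There are 200 camera calls.

## Task

Sort the five loose steel parts on the inspection bench: set the two bushings, the nut and the angle bracket each flat on the floor of the red bin whose ledge carries a sample of the same kind, the same way up as it stands now. Lay the shaft centred in the notches of both V-blocks so that it bridges the gap between them, and leave the oil bottle where it stands.

Things in the scene. Friction and masses are not known exactly. Their poses are not given: they have to be found in the camera images.
- bushing_a: Loose steel bushing standing on the bench: a plain round tube, 36 mm outside, 22 mm bore, 40 mm high, 0.2 kg. Origin: centre of its underside, z along the bore, up. There are two alike.
- bushing_b: Loose steel bushing standing on the bench: a plain round tube, 36 mm outside, 22 mm bore, 40 mm high, 0.2 kg. Origin: centre of its underside, z along the bore, up. There are two alike.
- nut: Loose large hexagonal steel nut lying flat: 41 mm across flats (47 across corners), 24 mm hole, 22 mm high, 0.17 kg. Origin: centre of its underside; x is normal to one pair of flats, z up along the hole.
- bracket: Loose steel angle bracket (an L) standing on its base: base 50 mm (x) x 40 mm (y), 8 mm thick; an upright leg 8 mm thick and 40 mm wide rises from the -x end (x = -25 to -17 mm) to 40 mm above the bench. 0.2 kg; centre of mass about x = -8 mm. Origin: centre of the base's underside, z up. It can be gripped across its 40 mm width.
- shaft: Loose plain round steel shaft lying on the bench, 18 mm diameter, 160 mm long, 0.32 kg. Origin: its middle, on its axis (9 mm above the bench); x runs along the shaft, y and z turn as it rolls.
- bin_bushings: Fixed red plastic parts bin, walls 45 mm high. Origin: underside, centre of the open square bay; the bay is 120 x 120 mm inside with 4 mm walls, its floor 4 mm above the origin. x points from the bay to the bin's closed ledge (black top, 45 mm high, from x = +64 to +118 mm), on which one sample part is fixed at x = +91 mm, y = 0. z is up. Its sample is a bushing.
- bin_nuts: Fixed red plastic parts bin, walls 45 mm high. Origin: underside, centre of the open square bay; the bay is 120 x 120 mm inside with 4 mm walls, its floor 4 mm above the origin. x points from the bay to the bin's closed ledge (black top, 45 mm high, from x = +64 to +118 mm), on which one sample part is fixed at x = +91 mm, y = 0. z is up. Its sample is a hexagonal nut.
- bin_brackets: Fixed red plastic parts bin, walls 45 mm high. Origin: underside, centre of the open square bay; the bay is 120 x 120 mm inside with 4 mm walls, its floor 4 mm above the origin. x points from the bay to the bin's closed ledge (black top, 45 mm high, from x = +64 to +118 mm), on which one sample part is fixed at x = +91 mm, y = 0. z is up. Its sample is an angle bracket.
- v_rest: Fixed inspection rest: a dark steel base plate 160 x 70 x 8 mm carrying two blue V-blocks, each 24 mm thick, centred at x = -55 and +55 mm (86 mm clear gap between them). Origin: underside centre of the plate, x from one block to the other, z up. Each block has a 90 degree V-notch running along x, bottom of the notch 40 mm and top of the block 60 mm above the origin; a seated shaft has its axis 53 mm above the origin.
- oil_bottle: White plastic oil bottle with black cap, 56 mm diameter, 140 mm tall, standing to one side of the bins; not to be disturbed. Origin: centre of its underside.
Not all that is in view belongs to the job. Leave any green, orange or pink look-alike of the nut alone.

How it is judged:
By the outcome, as a careful person would: the job done as asked, in the order asked, and still so for the second after the job is handed in, with the robot touching nothing.
It also fails if it takes over 128 s, if anything falls off the work surface, if the arm or the gripper's body presses on something with over 40 N, if the wrist force passes 120 N, or if a joint passes its speed limit or range.

## Working session

There is one attempt and no reset: what is moved stays moved. The work goes in short steps, Python scripts to look and compute and a tool call to move; the robot and the scene stay as the last step left them, time stands still between calls to the robot, and variables do not carry over. Pictures are saved under pics/ and viewed, at most 15 in all, crops included, and the job is handed in when it is done.

Besides the shell and the picture viewer there is one more tool, called by a JSON object that holds its "fn" and its "kwargs". carry_out: Moves the arm, as the interface text tells. Shift numbers are shares of 0.1 m and turn numbers shares of 2 rad, none past 1 either way. Its arguments: {"type":"object","properties":{"targets":{"type":"array","items":{"type":"array","items":{"type":"array","items":{"type":"number"}}}}},"required":["targets"]}

```bash
mkdir -p pics
cat > h.py <<'E'
import numpy as np, cv2
from cell import ctrl
from scipy.spatial.transform import Rotation as R
def quat(q): return R.from_quat([q[1],q[2],q[3],q[0]])
def save(n,im): cv2.imwrite('pics/'+n,cv2.cvtColor(im,cv2.COLOR_RGB2BGR))
def campose(name):
    p=ctrl.camera_params(name)
    if 'T_tool_cam' in p:
        s=ctrl.get_state(); T=np.eye(4); T[:3,:3]=quat(s['tool_rot']).as_matrix(); T[:3,3]=s['tcp_pos']
        return p,T@np.array(p['T_tool_cam'])
    T=np.eye(4); a=np.array(p['attitude'])
    T[:3,:3]=quat(a).as_matrix() if a.size==4 else a; T[:3,3]=p['position']; return p,T
def cloud(name):
    p,T=campose(name); im,d=ctrl.get_image(name)
    v,u=np.mgrid[:420,:560]; P=np.stack([(u-p['cx'])/p['fx']*d,(v-p['cy'])/p['fy']*d,d],-1)@T[:3,:3].T+T[:3,3]
    P[d==0]=np.nan; return im,d,P
E
python3 - <<'E'
from h import *
print(ctrl.get_state()); print(ctrl.camera_params('top'),ctrl.camera_params('wrist'),ctrl.tcp_to_tips)
im,d,P=cloud('top'); save('top.png',im); np.savez('top.npz',im=im,d=d,P=P)
for n in 'bushing_a nut bracket shaft bin_bushings bin_nuts bin_brackets v_rest oil_bottle'.split():
    for r in ctrl.landmark_of('top',n):
        u,v=map(int,np.round(r['pixel'])); print(n,round(r['p'],2),u,v,P[min(v,419),min(u,559)].round(3))
E
```

```text
{'t': 0.0, 'q': array([ 1.05020359e+00,  2.59377031e-01,  1.53608334e+00,  2.20873868e-05,
        1.34803492e+00, -2.02807499e-01]), 'qd': array([ 0.00021984,  0.00012832, -0.00070085,  0.00056594,  0.00030879,
        0.0003685 ]), 'joint_efforts': array([-1.70651347e-03, -4.37328029e+01, -2.83991039e+01,  7.16532790e-02,
        4.15134046e-02, -5.90875607e-05]), 'tcp_pos': array([0.17155173, 0.52198625, 0.22579931]), 'tool_rot': array([-3.46709522e-04,  1.58227219e-01,  9.87402270e-01, -8.85953289e-04]), 'force': array([ 0.29760652,  0.18877287, -0.52025527]), 'moment': array([-0.01864191,  0.00972252,  0.02205788]), 'finger_force': 0.0, 'width': 0.09327626556596606}
{'fx': 542.6898781777975, 'fy': 542.6898781777975, 'cx': 276.8844453296816, 'cy': 202.91445591310833, 'position': array([0.4081002 , 0.06751544, 1.76384189]), 'attitude': array([ 0.01951134, -0.70156048,  0.71178166, -0.02826785])} {'fx': 324.5292584434606, 'fy': 324.5292584434606, 'cx': 274.807292892121, 'cy': 208.85637497567595, 'T_tool_cam': array([[ 3.86902275e-04, -9.69700417e-01, -2.44296852e-01,
         6.719
[... 238 characters left out ...]
0,
         1.00000000e+00]])} 0.008
bushing_a 0.67 198 231 [0.44  0.301 0.009]
bushing_a 0.46 239 229 [ 0.444  0.169 -0.005]
bushing_a 0.38 332 225 [ 0.453 -0.133  0.006]
nut 0.7 386 231 [ 0.431 -0.308  0.003]
nut 0.7 408 244 [ 0.387 -0.38  -0.   ]
nut 0.48 410 221 [ 0.462 -0.384  0.017]
nut 0.48 258 170 [0.636 0.105 0.002]
nut 0.42 362 246 [ 0.383 -0.231 -0.007]
nut 0.34 241 230 [0.441 0.162 0.005]
bracket 0.78 333 222 [ 0.463 -0.137 -0.002]
shaft 0.63 287 222 [0.464 0.013 0.008]
bin_bushings 0.94 258 170 [0.636 0.105 0.002]
bin_nuts 0.78 314 175 [ 0.617 -0.078  0.005]
v_rest 0.81 203 169 [0.64  0.283 0.013]
v_rest 0.2 259 168 [0.641 0.101 0.013]
oil_bottle 0.79 133 194 [0.555 0.489 0.093]
```

View pics/top.png

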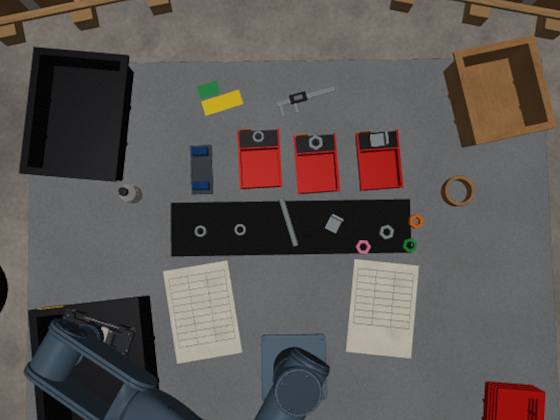

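The dark inspection mat holds bushings at (200,231) and (240,229), the shaft at (288,222), the bracket at (334,223) and the steel nut at (386,231). The look-alike rings are pink (363,246), orange (416,221) and green (410,245). Bin samples are the bushing at (258,136), the nut at (316,142) and the bracket at (380,139). The V-rest is at (202,169) and the bottle at (130,194). I'll get closer views with the wrist camera.

{"fn": "carry_out", "kwargs": {"targets": [[[1, -0.92, -0.22, -1, 0, 0, -0.159], [1, -0.92, -0.22, -1, 0, 0, -0.159], [1, -0.92, -0.22, -1, 0, 0, -0.159]]]}}

```text
t: 0.88
tcp_pos: [0.255, 0.4728, 0.3301]
tool_rot: [0.002, 0.001, 1.0, 0.002]
force: [-0.3, -0.5, 0.1]
width: 0.0929
finger_force: 0.0
```

{"fn": "carry_out", "kwargs": {"targets": [[[1, -1, -1, 0, 0, 0, 0], [1, -1, -1, 0, 0, 0, 0], [1, -1, -1, 0, 0, 0, 0]]]}}

```text
t: 1.25
tcp_pos: [0.3537, 0.3709, 0.3255]
tool_rot: [-0.001, 0.002, 1.0, -0.001]
force: [0.4, 1.0, -0.0]
width: 0.0932
finger_force: 0.0
```

{"fn": "carry_out", "kwargs": {"targets": [[[1, -0.5, -1, 0, 0, 0, 0], [1, -0.5, -1, 0, 0, 0, 0], [1, -0.5, -1, 0, 0, 0, 0], [1, -0.5, -1, 0, 0, 0, 0]]]}}

```text
t: 1.75
tcp_pos: [0.4017, 0.2738, 0.3262]
tool_rot: [-0.001, 0.0, 1.0, 0.0]
force: [-0.6, -0.1, -0.2]
width: 0.0932
finger_force: 0.0
```

Run:
```python
from h import *
s=ctrl.get_state();print(s['tcp_pos'],quat(s['tool_rot']).as_matrix().round(3),s['q'].round(2))
im,d,P=cloud('wrist'); save('w1.png',im); np.savez('w1.npz',im=im,d=d,P=P)
```

```text
[0.40167815 0.27376846 0.32621248] [[-1.     0.    -0.001]
 [ 0.     1.     0.001]
 [ 0.001  0.001 -1.   ]] [ 0.37  0.09  1.5   0.    1.55 -1.2 ]
```

View pics/w1.png

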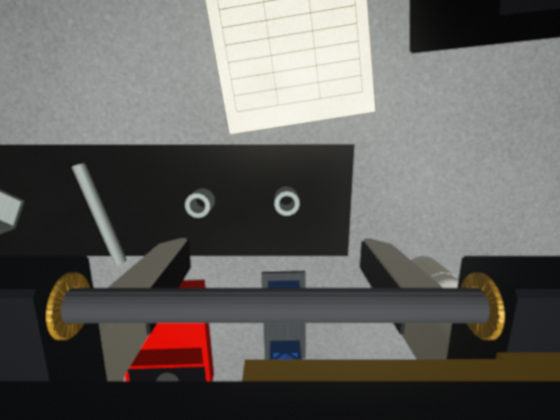

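{"fn": "carry_out", "kwargs": {"targets": [[[1, 0, -1, 0, 0, 0, 0], [1, 0, -1, 0, 0, 0, 0], [1, 0, -1, 0, 0, 0, 0]]]}}

```text
t: 2.17
tcp_pos: [0.4019, 0.1728, 0.3267]
tool_rot: [0.0, 0.0, 1.0, 0.0]
force: [0.1, 0.6, 0.2]
width: 0.093
finger_force: 0.0
```

{"fn": "carry_out", "kwargs": {"targets": [[[1, 0, -1, 0, 0, 0, 0], [1, 0, -1, 0, 0, 0, 0], [1, 0, -1, 0, 0, 0, 0]]]}}

```text
t: 2.55
tcp_pos: [0.4027, 0.073, 0.3267]
tool_rot: [0.0, 0.001, 1.0, 0.0]
force: [-0.4, -0.4, -0.1]
width: 0.0929
finger_force: 0.0
```

{"fn": "carry_out", "kwargs": {"targets": [[[1, 0, -1, 0, 0, 0, 0], [1, 0, -1, 0, 0, 0, 0], [1, 0, -1, 0, 0, 0, 0]]]}}

```text
t: 2.92
tcp_pos: [0.4032, -0.0269, 0.3265]
tool_rot: [0.0, 0.001, 1.0, 0.0]
force: [-0.1, 0.6, 0.2]
width: 0.0929
finger_force: 0.0
```

{"fn": "carry_out", "kwargs": {"targets": [[[1, 0, -1, 0, 0, 0, 0], [1, 0, -1, 0, 0, 0, 0], [1, 0, -1, 0, 0, 0, 0], [1, 0, -1, 0, 0, 0, 0]]]}}

```text
t: 3.42
tcp_pos: [0.403, -0.1251, 0.3266]
tool_rot: [0.0, -0.001, 1.0, 0.001]
force: [0.1, -0.2, -0.2]
width: 0.093
finger_force: 0.0
```

Run:
```python
from h import *
s=ctrl.get_state();print(s['tcp_pos'],quat(s['tool_rot']).as_matrix().round(3),s['q'].round(2),s['t'])
im,d,P=cloud('wrist'); save('w2.png',im); np.savez('w2.npz',im=im,d=d,P=P)
```

```text
[ 0.40301512 -0.12512036  0.32655711] [[-1.    -0.002  0.   ]
 [-0.002  1.     0.001]
 [-0.     0.001 -1.   ]] [-0.57 -0.03  1.63  0.    1.55 -2.14] 3.425
```

View pics/w2.png

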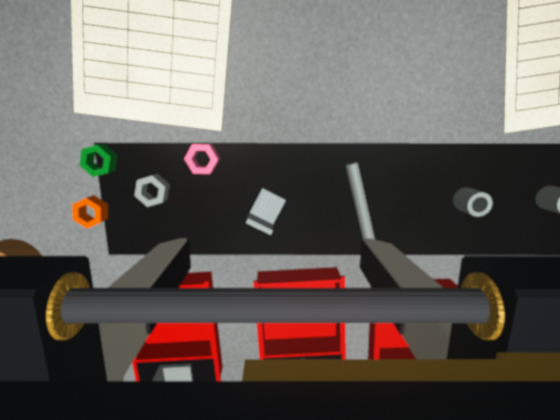

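```bash
cat > m.py <<'E'
from h import *
def comps(f,zlo,zhi,xr,yr,minn,mask=None):
    D=np.load(f+'.npz');P=D['P'];im=D['im'].astype(int)
    m=(P[...,2]>zlo)&(P[...,2]<zhi)&(P[...,0]>xr[0])&(P[...,0]<xr[1])&(P[...,1]>yr[0])&(P[...,1]<yr[1])
    if mask is not None: m&=mask(im)
    n,l,st,c=cv2.connectedComponentsWithStats(m.astype(np.uint8))
    for i in range(1,n):
        if st[i,4]<minn: continue
        Q=P[l==i]; r=cv2.minAreaRect(Q[:,:2].astype(np.float32)*1000)
        print(f,i,st[i].tolist(),'px',c[i].round(0),'med',np.median(Q,0).round(4),'rect',np.round(r[0],1),np.round(r[1],1),round(r[2],1),'z90',np.percentile(Q[:,2],[5,50,90]).round(4))
E
python3 - <<'E'
from m import *
D=np.load('w1.npz');print('mat z w1',np.nanmedian(D['P'][160:240,310:340,2]),'bench',np.nanmedian(D['P'][20:120,30:180,2]))
D=np.load('w2.npz');print('mat z w2',np.nanmedian(D['P'][160:240,290:330,2]),'bench',np.nanmedian(D['P'][20:120,250:450,2]))
D=np.load('top.npz');print('mat z top',np.nanmedian(D['P'][210:250,250:275,2]),'std',np.nanstd(D['P'][210:250,250:275,2]))
gray=lambda im:(np.ptp(im,axis=-1)<40)&(im.sum(-1)>180)
comps('w1',0.005,0.06,(.33,.54),(-.2,.4),60,gray)
comps('w2',0.005,0.06,(.33,.54),(-.42,.3),60,gray)
print('bins'); 
for lo in (0.030,): comps('top',lo,0.058,(.5,.8),(-.4,.4),40)
E
```

```text
mat z w1 0.0003752927889890123 bench 4.752609692487697e-05
mat z w2 0.0004151812157819901 bench -0.00028453820949431163
mat z top -0.00030349727967715623 std 0.004560899479585942
w1 1 [72, 163, 54, 102, 1399] px [ 98. 212.] med [0.4572 0.0105 0.016 ] rect [462.6   9.1] [160.   18.6] 15.9 z90 [0.009  0.016  0.0182]
w1 2 [274, 187, 25, 28, 454] px [286. 201.] med [0.4365 0.2899 0.039 ] rect [436.8 289.9] [34.  34.5] 89.6 z90 [0.0134 0.039  0.0406]
w1 3 [185, 189, 29, 28, 551] px [199. 203.] med [0.4393 0.1654 0.0384] rect [439.8 164.4] [34.4 34.6] 87.5 z90 [0.0097 0.0384 0.0405]
w1 4 [0, 191, 22, 42, 633] px [  8. 211.] med [ 0.456  -0.1296  0.0083] rect [ 456.4 -133.2] [32.8 51. ] 63.8 z90 [0.0062 0.0083 0.0148]
w2 5 [346, 162, 29, 78, 916] px [359. 200.] med [0.4399 0.0005 0.0162] rect [444.2   3.1] [122.3  18. ] 16.3 z90 [0.011  0.0162 0.0178]
w2 6 [134, 175, 35, 31, 662] px [151. 190.] med [ 0.4248 -0.3048  0.0215] rect [ 425.  -306.5] [41.8 46. ] 75.9 z90 [0.0078 0.0215 0.023 ]
w2 7 [538, 187, 22, 26, 385] px [550. 198.] med [0.4336 0.2743 0.0246] rect [436.1 277. ] [14.3 32.8] 83
[... 428 characters left out ...]
7 0.044  0.0499]
top 2 [356, 129, 47, 62, 1017] px [378. 150.] med [ 0.7065 -0.2748  0.0448] rect [ 659.5 -283.1] [189.6 137.9] 4.1 z90 [0.036  0.0448 0.0523]
top 3 [293, 132, 47, 62, 928] px [315. 154.] med [ 0.6966 -0.0765  0.0442] rect [652.7 -81.2] [187.5 136.6] 3.6 z90 [0.0367 0.0442 0.0499]
top 5 [311, 138, 8, 8, 43] px [315. 142.] med [ 0.7192 -0.0794  0.0446] rect [718.3 -79.4] [22.  21.2] 15.1 z90 [0.0388 0.0446 0.0503]
top 7 [191, 146, 17, 9, 118] px [199. 150.] med [0.6956 0.2921 0.0487] rect [696.3 291.3] [50.6 25.5] 89.9 z90 [0.0374 0.0487 0.0556]
top 8 [192, 180, 17, 10, 113] px [200. 185.] med [0.5853 0.2894 0.0485] rect [586.2 288.8] [24.6 50.1] 3.9 z90 [0.034  0.0485 0.0565]
```

Run:
```python
from m import *
sat=lambda im:(np.ptp(im,axis=-1)>80)
comps('w2',0.005,0.06,(.33,.54),(-.45,.3),60,sat)
D=np.load('w2.npz');P=D['P']
leg=(P[...,2]>.032)&(abs(P[...,0]-.455)<.04)&(abs(P[...,1]+.138)<.04)
Q=P[leg];r=cv2.minAreaRect(Q[:,:2].astype(np.float32)*1000);print('leg',len(Q),Q.mean(0),r)
# top camera: bright parts on mat, back-projected to plane z
T=np.load('top.npz');im=T['im'].astype(int);p,M=campose('top')
def bp(uv,z):
    c=np.c_[(uv[:,0]-p['cx'])/p['fx'],(uv[:,1]-p['cy'])/p['fy'],np.ones(len(uv))]@M[:3,:3].T
    return M[:3,3]+c*((z-M[2,3])/c[:,2])[:,None]
m=(im.sum(-1)>200)&(np.ptp(im,axis=-1)<40); m[:207]=0;m[250:]=0;m[:,:176]=0;m[:,406:]=0
n,l,st,c=cv2.connectedComponentsWithStats(m.astype(np.uint8))
for i in range(1,n):
    if st[i,4]>15:
        for z in (.009,.022,.04):
            Q=bp(np.argwhere(l==i)[:,::-1].astype(float),z);r=cv2.minAreaRect(Q[:,:2].astype(np.float32)*1000);print(c[i].round(1),z,np.round(r[0],1),np.round(r[1],1),round(r[2],1))
# bins: red or ledge; rim at z=.045 : red outline hull
hsv=cv2.cvtColor(T['im'],cv2.COLOR_RGB2HSV);red=((hsv[...,0]<8)|(hsv[...,0]>172))&(hsv[...,1]>150)&(hsv[...,2]>60)
red[:120]=0;red[200:]=0;red[:,:230]=0;red[:,410:]=0
n,l,st,c=cv2.connectedComponentsWithStats(red.astype(np.uint8))
for i in range(1,n):
    if st[i,4]>200:
        Q=bp(np.argwhere(l==i)[:,::-1].astype(float),.045);r=cv2.minAreaRect(Q[:,:2].astype(np.float32)*1000);print('red',st[i],np.round(r[0],1),np.round(r[1],1),round(r[2],1))
crop=T['im'][120:260,170:425];save('topcrop.png',cv2.resize(crop,None,fx=3.1,fy=3.1,interpolation=cv2.INTER_CUBIC))
c=D['im'][130:260,60:420];save('w2crop.png',cv2.resize(c,None,fx=2.2,fy=2.2,interpolation=cv2.INTER_CUBIC))
```

```text
w2 1 [80, 145, 31, 31, 486] px [ 95. 160.] med [ 0.3816 -0.3791  0.0219] rect [ 381.8 -379.7] [40.6 44. ] 76.5 z90 [0.0201 0.0219 0.0232]
w2 2 [184, 144, 34, 30, 540] px [201. 158.] med [ 0.3785 -0.2294  0.0218] rect [ 379.4 -229.9] [40.9 46.1] 0.1 z90 [0.0172 0.0218 0.023 ]
w2 3 [72, 197, 35, 31, 721] px [ 89. 212.] med [ 0.458  -0.4003  0.0213] rect [ 458.5 -402.3] [40.7 46.6] 23.2 z90 [0.0075 0.0213 0.0229]
leg 184 [ 0.47209809 -0.14740777  0.03888608] ((472.7677917480469, -147.3431396484375), (39.94365310668945, 8.94836139678955), 64.38397979736328)
[289.2 225.9] 0.009 [452.2   6.4] [131.6  16. ] 16.4
[289.2 225.9] 0.022 [451.8   6.8] [130.6  15.9] 16.4
[289.2 225.9] 0.04 [451.4   7.4] [129.2  15.7] 16.4
[333.7 223.1] 0.009 [ 458.3 -138.7] [43.4 53.9] 62.3
[333.7 223.1] 0.022 [ 458.  -137.2] [43.1 53.5] 62.3
[333.7 223.1] 0.04 [ 457.4 -135.1] [42.6 52.9] 62.3
[200.  230.8] 0.009 [441.  294.1] [32.2 35.5] 89.7
[200.  230.8] 0.022 [440.8 292.5] [32.  35.2] 89.7
[200.  230.8] 0.04 [440.5 290.1] [31.6 34.9] 89.7
[239.6 228.9] 0.009 [444.  166.8] [35.5 32.3] 89.2
[239.6 228.9] 0.022 [443.8 166.1] [35.3 32. ] 89.2
[239.6 228.9] 0.04 [443.4 165.1] [34.9 31.7] 89.2
[386.5 231.5] 0.009 [ 429.  -308.6] [42.4 42. ] 89.2
[386.5 231.5] 0.022 [ 428.9 -305.8] [42.1 41.7] 89.2
[386.5 231.5] 0.04 [ 428.6 -302. ] [41.7 41.3] 89.2
red [ 237  128   45   61 1782] [668.8  99.9] [187.1 134.2] 2.3
red [ 356  130   47   61 1804] [ 657.5 -282.9] [184.8 137. ] 3.7
red [ 294  133   46   61 1783] [650.1 -82.3] [185.  134.4] 3.5
```

View pics/topcrop.png

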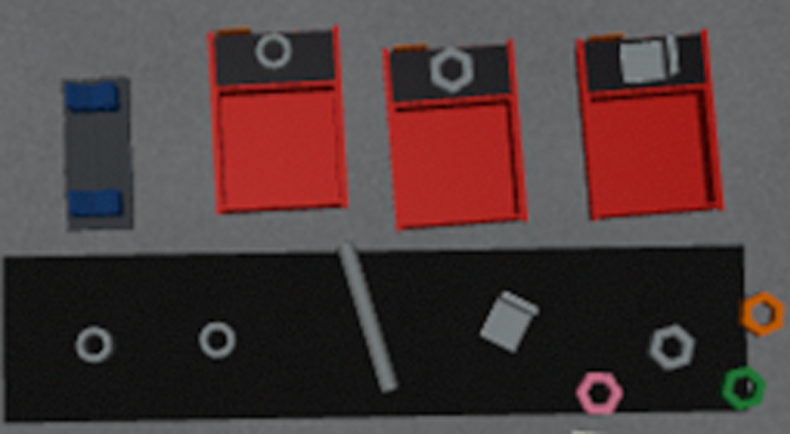

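View pics/w2crop.png

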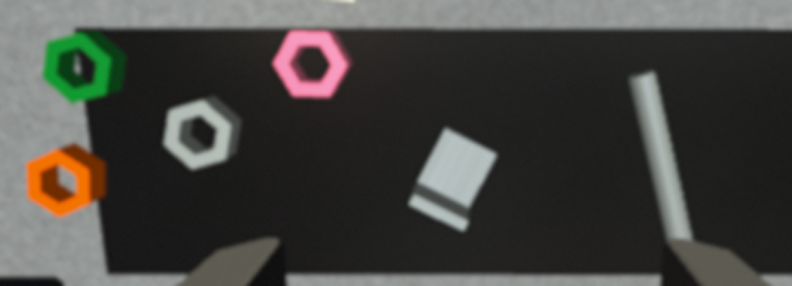

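The steel nut is the grey hexagon at (386,231) in the top view. The green, orange and pink rings around it are the decoys. The bracket leg faces away from the robot, and both bushings stand clear of other parts. I'll pick up bushing b first.

{"fn": "carry_out", "kwargs": {"targets": [[[1, -0.385, 1, 1, 0, 0, 0], [1, -0.385, 1, 1, 0, 0, 0], [1, -0.385, 1, 1, 0, 0, 0]]]}}

```text
t: 3.85
tcp_pos: [0.4398, -0.0233, 0.2246]
tool_rot: [-0.002, -0.002, 1.0, 0.001]
force: [-0.8, 0.5, 0.4]
width: 0.0931
finger_force: 0.0
```

{"fn": "carry_out", "kwargs": {"targets": [[[1, 0, 1, 1, 0, 0, 0], [1, 0, 1, 1, 0, 0, 0], [1, 0, 1, 1, 0, 0, 0]]]}}

```text
t: 4.22
tcp_pos: [0.4392, 0.0753, 0.1251]
tool_rot: [-0.002, -0.002, 1.0, 0.0]
force: [0.1, 0.0, 0.7]
width: 0.0928
finger_force: 0.0
```

{"fn": "carry_out", "kwargs": {"targets": [[[1, 0, 0.9, 0.5, 0, 0, 0], [1, 0, 0.9, 0.5, 0, 0, 0], [1, 0, 0.9, 0.5, 0, 0, 0], [1, 0, 0.9, 0.5, 0, 0, 0]]]}}

```text
t: 4.72
tcp_pos: [0.4423, 0.1623, 0.0779]
tool_rot: [0.001, -0.0, 1.0, -0.0]
force: [0.9, -0.3, 0.3]
width: 0.0931
finger_force: 0.0
```

Run:
```python
from h import *
s=ctrl.get_state();print(s['tcp_pos'],quat(s['tool_rot']).as_matrix().round(3))
im,d,P=cloud('wrist'); save('w3.png',im)
```

```text
[0.44228758 0.16231312 0.07789724] [[-1.    -0.001  0.002]
 [-0.001  1.    -0.   ]
 [-0.002 -0.    -1.   ]]
```

View pics/w3.png

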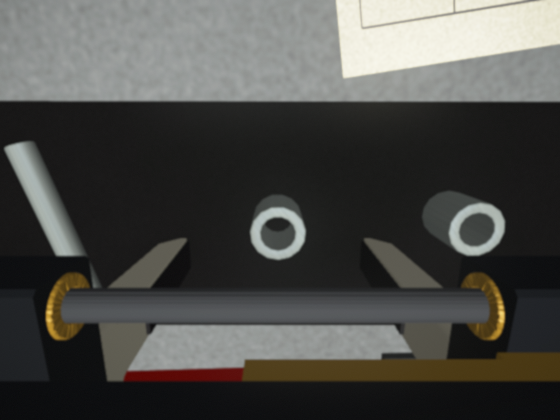

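The bushing at (278,233) is centred between the fingertips, which lie at columns 188 and 362. I'll descend, grip and lift.

{"fn": "carry_out", "kwargs": {"targets": [[[1, 0, 0, 0.4, 0, 0, 0], [1, 0, 0, 0.65, 0, 0, 0], [1, 0, 0, 0.65, 0, 0, 0], [1, 0, 0, 0.65, 0, 0, 0], [-1, 0, 0, 0.65, 0, 0, 0], [-1, 0, 0, 0.65, 0, 0, 0], [-1, 0, 0, 0.65, 0, 0, 0], [-1, 0, 0, 0.65, 0, 0, 0], [-1, 0, 0, 0.65, 0, 0, 0], [-1, 0, 0, 0.65, 0, 0, 0]]]}}

```text
t: 6.02
tcp_pos: [0.4409, 0.1629, 0.0116]
tool_rot: [-0.0, -0.0, 1.0, 0.0]
force: [-0.2, 0.5, 0.7]
width: 0.0376
finger_force: 0.6
```

{"fn": "carry_out", "kwargs": {"targets": [[[-1, 0, 0, 0, 0, 0, 0], [-1, 0, 0, 0, 0, 0, 0], [-1, 0, 0, 0, 0, 0, 0], [-1, 0, 0, -0.5, 0, 0, 0], [-1, 0, 0, -1, 0, 0, 0], [-1, 0, 0, -1, 0, 0, 0]]]}}

```text
t: 6.78
tcp_pos: [0.4437, 0.1631, 0.115]
tool_rot: [0.004, -0.0, 1.0, 0.0]
force: [0.0, -0.5, -2.8]
width: 0.0363
finger_force: 30.0
```

{"fn": "carry_out", "kwargs": {"targets": [[[-1, -0.5, -0.15, 0, 0, 0, 0], [-1, -1, -0.3, 0, 0, 0, 0], [-1, -1, -0.3, 0, 0, 0, 0]]]}}

```text
t: 7.15
tcp_pos: [0.5435, 0.1313, 0.1099]
tool_rot: [0.0, 0.001, 1.0, -0.0]
force: [-0.8, 0.1, -3.0]
width: 0.0364
finger_force: 30.0
```

{"fn": "carry_out", "kwargs": {"targets": [[[-1, -1, -0.33, 0, 0, 0, 0], [-1, -1, -0.33, 0, 0, 0, 0], [-1, -1, -0.33, 0, 0, 0, 0]]]}}

```text
t: 7.52
tcp_pos: [0.6418, 0.0986, 0.1094]
tool_rot: [-0.001, 0.001, 1.0, -0.0]
force: [-0.3, 0.2, -2.6]
width: 0.0362
finger_force: 30.0
```

{"fn": "carry_out", "kwargs": {"targets": [[[-1, -0.26, 0, 0, 0, 0, -0.02], [-1, -0.26, 0, 0, 0, 0, -0.02], [-1, -0.26, 0, 0, 0, 0, -0.02], [-1, -0.26, 0, 0, 0, 0, -0.02]]]}}

```text
t: 8.02
tcp_pos: [0.6655, 0.1003, 0.1114]
tool_rot: [-0.001, -0.02, 1.0, 0.0]
force: [-0.2, -0.1, -2.4]
width: 0.0362
finger_force: 30.0
```

Run:
```python
from h import *
s=ctrl.get_state();print(s['tcp_pos'],s['width'],s['finger_force'],s['force'])
im,d,P=cloud('wrist'); save('w4.png',im)
```

```text
[0.66550911 0.10034724 0.11143729] 0.036211712537454394 29.999645333737135 [-0.19524365 -0.09340707 -2.43921618]
```

View pics/w4.png

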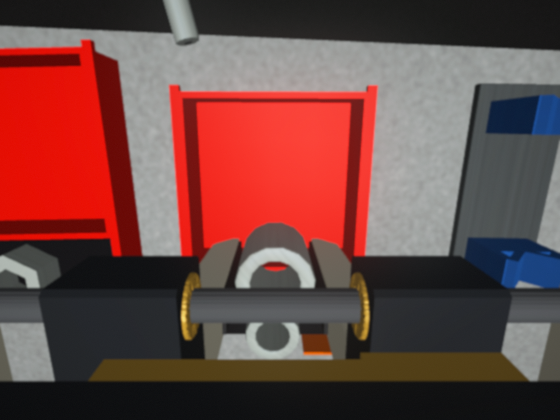

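The held bushing at (275,265) is centred in the bushing bin, with the sample bushing behind it at (272,335). I'll lower it, release and lift.

{"fn": "carry_out", "kwargs": {"targets": [[[-1, 0, 0, 0.5, 0, 0, 0], [-1, 0, 0, 0.8, 0, 0, 0], [-1, 0, 0, 0.94, 0, 0, 0], [-1, 0, 0, 0.94, 0, 0, 0], [-1, 0, 0, 0.94, 0, 0, 0], [0.1, 0, 0, 0.94, 0, 0, 0], [0.1, 0, 0, 0.94, 0, 0, 0], [0.1, 0, 0, 0.94, 0, 0, 0]]]}}

```text
t: 9.07
tcp_pos: [0.6673, 0.0999, 0.0183]
tool_rot: [0.001, -0.02, 1.0, -0.0]
force: [0.3, 1.2, 0.1]
width: 0.0512
finger_force: 0.0
```

{"fn": "carry_out", "kwargs": {"targets": [[[0.1, 0, 0, -0.5, 0, 0, 0], [0.1, 0, 0, -1, 0, 0, 0], [0.1, 0, 0, -1, 0, 0, 0]]]}}

```text
t: 9.45
tcp_pos: [0.6703, 0.0999, 0.1234]
tool_rot: [0.005, -0.02, 1.0, -0.0]
force: [0.9, -0.4, -0.7]
width: 0.0514
finger_force: 0.0
```

{"fn": "carry_out", "kwargs": {"targets": [[[0.6, 0.96, 0.94, 0, 0, 0, 0.02], [0.6, 0.96, 0.94, 0, 0, 0, 0.02], [0.6, 0.96, 0.94, 0, 0, 0, 0.02]]]}}

```text
t: 9.82
tcp_pos: [0.5633, 0.1923, 0.1167]
tool_rot: [-0.002, -0.002, 1.0, 0.0]
force: [-0.0, 0.5, 0.4]
width: 0.0733
finger_force: 0.0
```

{"fn": "carry_out", "kwargs": {"targets": [[[0.6, 1, 1, 0, 0, 0, 0], [0.6, 1, 1, 0, 0, 0, 0], [0.6, 1, 1, 0, 0, 0, 0]]]}}

```text
t: 10.2
tcp_pos: [0.4649, 0.2915, 0.1171]
tool_rot: [-0.001, -0.002, 1.0, -0.0]
force: [1.5, -0.5, -0.7]
width: 0.074
finger_force: 0.0
```

{"fn": "carry_out", "kwargs": {"targets": [[[0.6, 0.28, 0, 0.4, 0, 0, 0], [0.6, 0.28, 0, 0.4, 0, 0, 0], [0.6, 0.28, 0, 0.4, 0, 0, 0], [0.6, 0.28, 0, 0.4, 0, 0, 0]]]}}

```text
t: 10.7
tcp_pos: [0.4419, 0.29, 0.079]
tool_rot: [0.002, 0.0, 1.0, 0.001]
force: [-0.3, 0.7, -0.1]
width: 0.0741
finger_force: 0.0
```

{"fn": "carry_out", "kwargs": {"targets": [[[0.6, 0.02, 0, 0.4, 0, 0, 0], [0.6, 0.02, 0, 0.66, 0, 0, 0], [0.6, 0.02, 0, 0.66, 0, 0, 0], [0.6, 0.02, 0, 0.66, 0, 0, 0], [-1, 0.02, 0, 0.66, 0, 0, 0], [-1, 0.02, 0, 0.66, 0, 0, 0], [-1, 0.02, 0, 0.66, 0, 0, 0], [-1, 0.02, 0, 0.66, 0, 0, 0], [-1, 0.02, 0, 0.66, 0, 0, 0], [-1, 0.02, 0, 0.66, 0, 0, 0], [-1, 0.02, 0, 0.66, 0, 0, 0]]]}}

```text
t: 12.08
tcp_pos: [0.4372, 0.29, 0.0118]
tool_rot: [0.0, -0.0, 1.0, 0.0]
force: [-0.9, 0.2, 2.8]
width: 0.0366
finger_force: 30.0
```

{"fn": "carry_out", "kwargs": {"targets": [[[-1, 0, 0, 0, 0, 0, 0], [-1, 0, 0, 0, 0, 0, 0], [-1, 0, 0, -0.5, 0, 0, 0], [-1, 0, 0, -1, 0, 0, 0], [-1, 0, 0, -1, 0, 0, 0]]]}}

```text
t: 12.7
tcp_pos: [0.4397, 0.2909, 0.115]
tool_rot: [0.004, -0.0, 1.0, 0.001]
force: [0.6, 0.3, -3.7]
width: 0.0363
finger_force: 30.0
```

{"fn": "carry_out", "kwargs": {"targets": [[[-1, -1, -1, 0, 0, 0, 0], [-1, -1, -1, 0, 0, 0, 0], [-1, -1, -1, 0, 0, 0, 0]]]}}

```text
t: 13.08
tcp_pos: [0.5388, 0.187, 0.1096]
tool_rot: [-0.001, 0.002, 1.0, -0.001]
force: [-0.8, -0.0, -2.9]
width: 0.0361
finger_force: 30.0
```

{"fn": "carry_out", "kwargs": {"targets": [[[-1, -0.73, -0.91, 0, 0, 0, -0.02], [-1, -0.73, -0.91, 0, 0, 0, -0.02], [-1, -0.73, -0.91, 0, 0, 0, -0.02], [-1, -0.73, -0.91, 0, 0, 0, -0.02]]]}}

```text
t: 13.58
tcp_pos: [0.6086, 0.0995, 0.1098]
tool_rot: [-0.002, -0.02, 1.0, 0.0]
force: [-1.2, -0.3, -2.7]
width: 0.0363
finger_force: 30.0
```

{"fn": "carry_out", "kwargs": {"targets": [[[-1, 0, 0, 0.5, 0, 0, 0], [-1, 0, 0, 0.8, 0, 0, 0], [-1, 0, 0, 0.94, 0, 0, 0], [-1, 0, 0, 0.94, 0, 0, 0], [-1, 0, 0, 0.94, 0, 0, 0], [0.1, 0, 0, 0.94, 0, 0, 0], [0.1, 0, 0, 0.94, 0, 0, 0], [0.1, 0, 0, 0.94, 0, 0, 0]]]}}

```text
t: 14.58
tcp_pos: [0.6106, 0.0989, 0.0182]
tool_rot: [0.001, -0.02, 1.0, -0.0]
force: [-0.7, -0.8, -0.4]
width: 0.0506
finger_force: 0.0
```

{"fn": "carry_out", "kwargs": {"targets": [[[0.1, 0, 0, -0.5, 0, 0, 0], [0.1, 0, 0, -1, 0, 0, 0], [0.1, 0, 0, -1, 0, 0, 0]]]}}

```text
t: 14.95
tcp_pos: [0.6135, 0.0989, 0.1227]
tool_rot: [0.005, -0.02, 1.0, -0.0]
force: [0.5, 0.2, -0.6]
width: 0.051
finger_force: 0.0
```

{"fn": "carry_out", "kwargs": {"targets": [[[0.6, 0.84, -0.97, 0, 0, 0, 0.02], [0.6, 0.84, -0.97, 0, 0, 0, 0.02], [0.6, 0.84, -0.97, 0, 0, 0, 0.02]]]}}

```text
t: 15.32
tcp_pos: [0.527, -0.0034, 0.1165]
tool_rot: [-0.002, 0.002, 1.0, 0.0]
force: [1.5, 0.5, 0.7]
width: 0.0734
finger_force: 0.0
```

{"fn": "carry_out", "kwargs": {"targets": [[[0.6, 1, -1, 0, 0, 0, 0], [0.6, 1, -1, 0, 0, 0, 0], [0.6, 1, -1, 0, 0, 0, 0]]]}}

```text
t: 15.7
tcp_pos: [0.4285, -0.1023, 0.1171]
tool_rot: [-0.001, 0.001, 1.0, 0.0]
force: [0.5, 0.6, -0.0]
width: 0.0745
finger_force: 0.0
```

{"fn": "carry_out", "kwargs": {"targets": [[[0.6, 0, -1, 0, 0, 0, 0], [0.6, 0, -1, 0, 0, 0, 0], [0.6, 0, -1, 0, 0, 0, 0]]]}}

```text
t: 16.08
tcp_pos: [0.4316, -0.2035, 0.1175]
tool_rot: [0.001, 0.001, 1.0, -0.0]
force: [0.1, 0.1, 0.1]
width: 0.0742
finger_force: 0.0
```

{"fn": "carry_out", "kwargs": {"targets": [[[0.6, 0.04, -1, 0, 0, 0, 0.647], [0.6, 0.04, -1, 0, 0, 0, 0.647], [0.6, 0.04, -1, 0, 0, 0, 0.647], [0.6, 0.04, -1, 0, 0, 0, 0.647], [0.6, 0.04, -1, 0, 0, 0, 0.647], [0.6, 0.04, -1, 0, 0, 0, 0.647], [0.6, 0.04, -1, 0, 0, 0, 0.647], [0.6, 0.04, -1, 0, 0, 0, 0.647], [0.6, 0.04, -1, 0, 0, 0, 0.647]]]}}

```text
t: 17.2
tcp_pos: [0.4268, -0.3004, 0.1174]
tool_rot: [-0.0, 0.601, 0.799, 0.0]
force: [-0.7, -0.5, 0.7]
width: 0.0745
finger_force: 0.0
```

```bash
cat > go.py <<'E'
from h import *
def need(x,y,yaw=None,z=None):
    s=ctrl.get_state();M=quat(s['tool_rot']).as_matrix();p=s['tcp_pos'];y0=np.degrees(np.arctan2(M[1,0],M[0,0]))%360
    d=np.array([x,y,p[2] if z is None else z])-p
    print('tcp',p.round(4),'yaw',round(y0,1),'q6',s['q'][5].round(2),'shift',(M.T@d*10).round(3),'wz',None if yaw is None else round(-np.radians(yaw-y0)/2,3),'w',s['width'].round(4),'t',s['t'])
E
python3 - <<'E'
from go import *
need(.427,-.3062,105.9,.0115)
im,d,P=cloud('wrist'); save('w5.png',im)
m=(P[...,2]>.018)&(P[...,2]<.026)&(abs(P[...,0]-.427)<.035)&(abs(P[...,1]+.306)<.035)
n,l,st,c=cv2.connectedComponentsWithStats(m.astype(np.uint8));i=1+st[1:,4].argmax()
Q=P[l==i];r=cv2.minAreaRect(Q[:,:2].astype(np.float32)*1000);print(len(Q),r)
E
```

```text
Traceback (most recent call last):
  File "go.py", line 5, in need
    print('tcp',p.round(4),'yaw',round(y0,1),'q6',s['q'][5].round(2),'shift',(M.T@d*10).round(3),'wz',None if yaw is None else round(-np.radians(yaw-y0)/2,3),'w',s['width'].round(4),'t',s['t'])
                                                                                                                                                                  ^^^^^^^^^^^^^^^^
AttributeError: 'float' object has no attribute 'round'
```

```bash
sed -i "s/s\['width'\].round(4)/round(s['width'],4)/" go.py
python3 - <<'E'
from go import *
need(.427,-.3062,105.9,.0115)
im,d,P=cloud('wrist'); save('w5.png',im)
m=(P[...,2]>.018)&(P[...,2]<.026)&(abs(P[...,0]-.427)<.035)&(abs(P[...,1]+.306)<.035)
n,l,st,c=cv2.connectedComponentsWithStats(m.astype(np.uint8));i=1+st[1:,4].argmax()
Q=P[l==i];r=cv2.minAreaRect(Q[:,:2].astype(np.float32)*1000);print(len(Q),r)
E
```

```text
tcp [ 0.4268 -0.3004  0.1174] yaw 106.1 q6 -1.11 shift [-0.057 -0.014  1.059] wz 0.002 w 0.0745 t 17.2
1489 ((425.4355163574219, -305.66021728515625), (40.90484619140625, 46.696983337402344), 16.5441837310791)
```

View pics/w5.png

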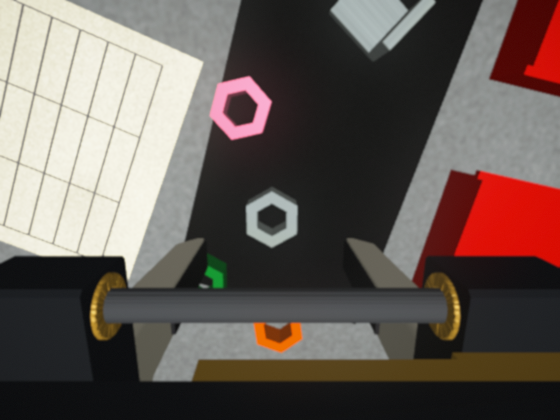

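The steel nut at (272,217) has its flats facing the fingers, with green (215,270) and orange (278,335) clear of the fingers' path. I'll descend and grip.

{"fn": "carry_out", "kwargs": {"targets": [[[0.6, -0.057, -0.025, 0.5, 0, 0, 0], [0.6, -0.057, -0.025, 0.5, 0, 0, 0], [0.6, -0.057, -0.025, 0.5, 0, 0, 0]]]}}

```text
t: 17.62
tcp_pos: [0.4257, -0.3076, 0.0685]
tool_rot: [0.0, 0.602, 0.798, 0.0]
force: [0.8, -0.7, 0.9]
width: 0.0745
finger_force: 0.0
```

{"fn": "carry_out", "kwargs": {"targets": [[[0.6, 0, 0, 0.4, 0, 0, 0], [0.6, 0, 0, 0.56, 0, 0, 0], [0.6, 0, 0, 0.56, 0, 0, 0], [0.6, 0, 0, 0.56, 0, 0, 0], [-1, 0, 0, 0.56, 0, 0, 0], [-1, 0, 0, 0.56, 0, 0, 0], [-1, 0, 0, 0.56, 0, 0, 0], [-1, 0, 0, 0.56, 0, 0, 0], [-1, 0, 0, 0.56, 0, 0, 0], [-1, 0, 0, 0.56, 0, 0, 0], [-1, 0, 0, 0.56, 0, 0, 0], [-1, 0, 0, 0.56, 0, 0, 0]]]}}

```text
t: 19.12
tcp_pos: [0.4255, -0.3075, 0.0118]
tool_rot: [0.0, 0.603, 0.798, 0.0]
force: [-0.4, 1.4, 3.2]
width: 0.0412
finger_force: 30.0
```

{"fn": "carry_out", "kwargs": {"targets": [[[-1, 0, 0, 0, 0, 0, 0], [-1, 0, 0, -0.5, 0, 0, 0], [-1, 0, 0, -1, 0, 0, 0], [-1, 0, 0, -1, 0, 0, 0], [-1, 0, 0, -1, 0, 0, 0]]]}}

```text
t: 19.75
tcp_pos: [0.4247, -0.3068, 0.1106]
tool_rot: [-0.001, 0.603, 0.798, 0.0]
force: [0.3, -0.2, -1.8]
width: 0.0408
finger_force: 30.0
```

Run:
```python
from go import *
need(.6225,-.0845,183.5)
```

```text
tcp [ 0.4247 -0.3068  0.1106] yaw 105.9 q6 -1.12 shift [1.598 2.51  0.   ] wz -0.677 w 0.0408 t 19.75
```

{"fn": "carry_out", "kwargs": {"targets": [[[-1, 0.53, 0.84, 0, 0, 0, 0], [-1, 0.53, 0.84, 0, 0, 0, 0], [-1, 0.53, 0.84, 0, 0, 0, 0]]]}}

```text
t: 20.12
tcp_pos: [0.4916, -0.2307, 0.1092]
tool_rot: [-0.002, 0.601, 0.799, 0.0]
force: [-1.9, -0.4, -1.1]
width: 0.0409
finger_force: 30.0
```

{"fn": "carry_out", "kwargs": {"targets": [[[-1, 0.53, 0.84, 0, 0, 0, 0], [-1, 0.53, 0.84, 0, 0, 0, 0], [-1, 0.53, 0.84, 0, 0, 0, 0]]]}}

```text
t: 20.5
tcp_pos: [0.5579, -0.1581, 0.1097]
tool_rot: [-0.002, 0.602, 0.799, -0.0]
force: [-0.7, -0.2, -2.5]
width: 0.0405
finger_force: 30.0
```

{"fn": "carry_out", "kwargs": {"targets": [[[-1, 0.54, 0.83, 0, 0, 0, -0.677], [-1, 0.54, 0.83, 0, 0, 0, -0.677], [-1, 0.54, 0.83, 0, 0, 0, -0.677], [-1, 0.54, 0.83, 0, 0, 0, -0.677], [-1, 0.54, 0.83, 0, 0, 0, -0.677], [-1, 0.54, 0.83, 0, 0, 0, -0.677], [-1, 0.54, 0.83, 0, 0, 0, -0.677], [-1, 0.54, 0.83, 0, 0, 0, -0.677], [-1, 0.54, 0.83, 0, 0, 0, -0.677]]]}}

```text
t: 21.62
tcp_pos: [0.6217, -0.0865, 0.1103]
tool_rot: [-0.001, -0.029, 1.0, 0.0]
force: [0.1, 0.1, -2.3]
width: 0.0405
finger_force: 30.0
```

Run:
```python
from go import *
need(.6225,-.0845,183.5,.0175)
im,d,P=cloud('wrist'); save('w6.png',im)
```

```text
tcp [ 0.6217 -0.0865  0.1103] yaw 183.3 q6 -1.94 shift [-0.012  0.019  0.928] wz -0.001 w 0.0405 t 21.625
```

View pics/w6.png

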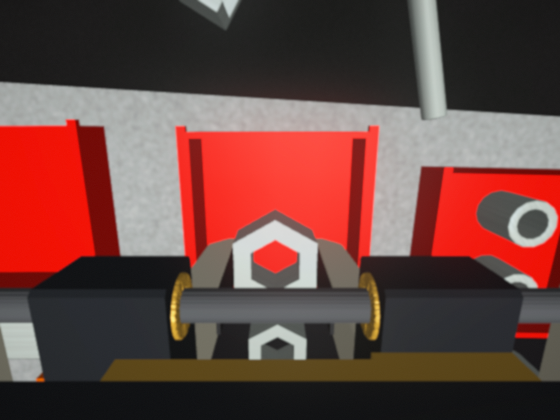

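The nut is held at (275,255) over its bin with the nut sample behind at (277,345). Both bushings stand in their bin at right. I'll lower the nut and move on to the bracket.

{"fn": "carry_out", "kwargs": {"targets": [[[-1, 0, 0.01, 0.5, 0, 0, 0], [-1, 0, 0.01, 0.8, 0, 0, 0], [-1, 0, 0.01, 0.925, 0, 0, 0], [-1, 0, 0.01, 0.925, 0, 0, 0], [-1, 0, 0.01, 0.925, 0, 0, 0], [0.2, 0, 0.01, 0.925, 0, 0, 0], [0.2, 0, 0.01, 0.925, 0, 0, 0], [0.2, 0, 0.01, 0.925, 0, 0, 0]]]}}

```text
t: 22.68
tcp_pos: [0.6234, -0.0841, 0.0198]
tool_rot: [0.001, -0.03, 1.0, -0.0]
force: [0.5, -0.0, -0.3]
width: 0.0558
finger_force: 0.0
```

{"fn": "carry_out", "kwargs": {"targets": [[[0.2, 0, 0, -0.5, 0, 0, 0], [0.2, 0, 0, -1, 0, 0, 0], [0.2, 0, 0, -1, 0, 0, 0]]]}}

```text
t: 23.05
tcp_pos: [0.6262, -0.0848, 0.1243]
tool_rot: [0.005, -0.03, 1.0, -0.002]
force: [0.2, -0.5, -0.2]
width: 0.0558
finger_force: 0.0
```

{"fn": "carry_out", "kwargs": {"targets": [[[0.6, 0.8, -0.25, 0, 0, 0, 0], [0.6, 0.8, -0.25, 0, 0, 0, 0], [0.6, 0.8, -0.25, 0, 0, 0, 0]]]}}

```text
t: 23.42
tcp_pos: [0.543, -0.1138, 0.1184]
tool_rot: [-0.001, -0.029, 1.0, 0.0]
force: [0.7, -0.3, 1.1]
width: 0.0738
finger_force: 0.0
```

{"fn": "carry_out", "kwargs": {"targets": [[[0.6, 0.757, -0.26, 0, 0, 0, 0.261], [0.6, 0.757, -0.26, 0, 0, 0, 0.261], [0.6, 0.757, -0.26, 0, 0, 0, 0.261], [0.6, 0.757, -0.26, 0, 0, 0, 0.261], [0.6, 0.757, -0.26, 0, 0, 0, 0.261]]]}}

```text
t: 24.05
tcp_pos: [0.4714, -0.1441, 0.1189]
tool_rot: [0.0, 0.227, 0.974, 0.0]
force: [-0.1, 0.6, -0.0]
width: 0.0745
finger_force: 0.0
```

Run:
```python
from go import *
need(.4695,-.1456,153.4,.0115)
im,d,P=cloud('wrist'); save('w7.png',im)
for lo in (.005,.032):
    m=(P[...,2]>lo)&(P[...,2]<.045)&(abs(P[...,0]-.46)<.045)&(abs(P[...,1]+.14)<.045)
    n,l,st,c=cv2.connectedComponentsWithStats(m.astype(np.uint8));i=1+st[1:,4].argmax()
    Q=P[l==i];print(len(Q),cv2.minAreaRect(Q[:,:2].astype(np.float32)*1000))
```

```text
tcp [ 0.4714 -0.1441  0.1189] yaw 153.7 q6 -1.64 shift [ 0.01  -0.022  1.074] wz 0.003 w 0.0745 t 24.05
3392 ((454.7416076660156, -137.47422790527344), (40.133235931396484, 50.26533508300781), 62.68037796020508)
646 ((473.24835205078125, -147.04379272460938), (40.004878997802734, 8.595071792602539), 62.44831848144531)
```

View pics/w7.png

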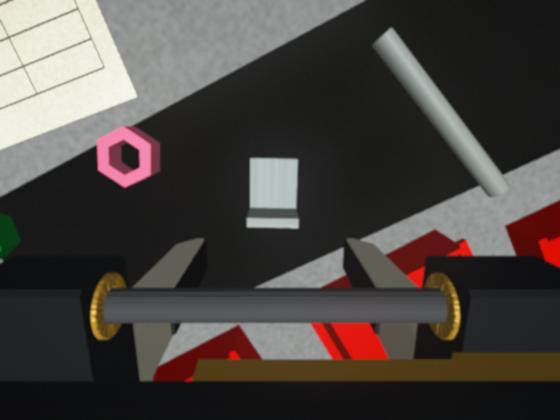

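The bracket at (273,193), leg at (273,220), sits square between the fingers, and pink (128,155) is well clear. I'll grip it.

{"fn": "carry_out", "kwargs": {"targets": [[[0.6, 0.01, -0.015, 0.5, 0, 0, 0.01], [0.6, 0.01, -0.015, 0.5, 0, 0, 0.01], [0.6, 0.01, -0.015, 0.5, 0, 0, 0.01]]]}}

```text
t: 24.48
tcp_pos: [0.4697, -0.1452, 0.0699]
tool_rot: [0.0, 0.238, 0.971, -0.0]
force: [0.0, 0.2, -0.3]
width: 0.0742
finger_force: 0.0
```

{"fn": "carry_out", "kwargs": {"targets": [[[0.6, 0, 0, 0.4, 0, 0, 0], [0.6, 0, 0, 0.57, 0, 0, 0], [0.6, 0, 0, 0.57, 0, 0, 0], [0.6, 0, 0, 0.57, 0, 0, 0], [-1, 0, 0, 0.57, 0, 0, 0], [-1, 0, 0, 0.57, 0, 0, 0], [-1, 0, 0, 0.57, 0, 0, 0], [-1, 0, 0, 0.57, 0, 0, 0], [-1, 0, 0, 0.57, 0, 0, 0], [-1, 0, 0, 0.57, 0, 0, 0], [-1, 0, 0, 0.57, 0, 0, 0], [-1, 0, 0, 0.57, 0, 0, 0]]]}}

```text
t: 25.98
tcp_pos: [0.4692, -0.1451, 0.0123]
tool_rot: [0.0, 0.239, 0.971, -0.0]
force: [-1.2, 0.7, 4.2]
width: 0.0396
finger_force: 30.0
```

{"fn": "carry_out", "kwargs": {"targets": [[[-1, 0, 0, 0, 0, 0, 0], [-1, 0, 0, -0.5, 0, 0, 0], [-1, 0, 0, -1, 0, 0, 0], [-1, 0, 0, -1, 0, 0, 0], [-1, 0, 0, -1, 0, 0, 0]]]}}

```text
t: 26.6
tcp_pos: [0.4684, -0.1447, 0.1112]
tool_rot: [-0.001, 0.239, 0.971, 0.0]
force: [0.3, 0.6, -2.0]
width: 0.0399
finger_force: 30.0
```

Run:
```python
from go import *
need(.6445,-.2838,183.8)
```

```text
tcp [ 0.4684 -0.1447  0.1112] yaw 152.4 q6 -1.62 shift [-2.205 -0.416 -0.003] wz -0.274 w 0.0399 t 26.6
```

{"fn": "carry_out", "kwargs": {"targets": [[[-1, -0.75, -0.14, 0, 0, 0, 0], [-1, -0.75, -0.14, 0, 0, 0, 0], [-1, -0.75, -0.14, 0, 0, 0, 0]]]}}

```text
t: 26.98
tcp_pos: [0.5283, -0.1922, 0.1099]
tool_rot: [-0.002, 0.239, 0.971, 0.001]
force: [-0.8, 0.3, -2.5]
width: 0.0399
finger_force: 30.0
```

{"fn": "carry_out", "kwargs": {"targets": [[[-1, -0.75, -0.14, 0, 0, 0, 0], [-1, -0.75, -0.14, 0, 0, 0, 0], [-1, -0.75, -0.14, 0, 0, 0, 0]]]}}

```text
t: 27.35
tcp_pos: [0.5882, -0.2389, 0.111]
tool_rot: [-0.001, 0.239, 0.971, 0.0]
force: [-0.6, -0.0, -1.5]
width: 0.0399
finger_force: 30.0
```

{"fn": "carry_out", "kwargs": {"targets": [[[-1, -0.705, -0.136, 0, 0, 0, -0.274], [-1, -0.705, -0.136, 0, 0, 0, -0.274], [-1, -0.705, -0.136, 0, 0, 0, -0.274], [-1, -0.705, -0.136, 0, 0, 0, -0.274], [-1, -0.705, -0.136, 0, 0, 0, -0.274]]]}}

```text
t: 27.98
tcp_pos: [0.6445, -0.2832, 0.1123]
tool_rot: [-0.0, -0.032, 0.999, 0.0]
force: [0.3, -0.1, -1.4]
width: 0.04
finger_force: 30.0
```

Run:
```python
from go import *
need(.6445,-.2838,183.8,.0175)
im,d,P=cloud('wrist'); save('w8.png',im)
```

```text
tcp [ 0.6445 -0.2832  0.1123] yaw 183.6 q6 -2.21 shift [-0.001 -0.007  0.948] wz -0.002 w 0.04 t 27.975
```

View pics/w8.png

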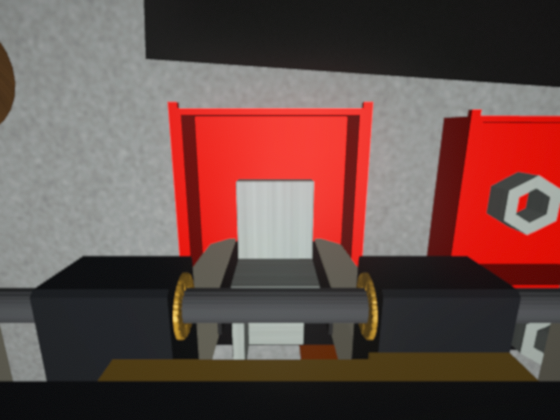

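The bracket is level over its bin with the base at (275,220), and the nut lies flat in its bin at (525,203). I'll lower and release it, then go to the shaft.

{"fn": "carry_out", "kwargs": {"targets": [[[-1, 0, 0, 0.5, 0, 0, 0], [-1, 0, 0, 0.8, 0, 0, 0], [-1, 0, 0, 0.94, 0, 0, 0], [-1, 0, 0, 0.94, 0, 0, 0], [-1, 0, 0, 0.94, 0, 0, 0], [0.2, 0, 0, 0.94, 0, 0, 0], [0.2, 0, 0, 0.94, 0, 0, 0], [0.2, 0, 0, 0.94, 0, 0, 0]]]}}

```text
t: 29.02
tcp_pos: [0.6455, -0.2844, 0.0187]
tool_rot: [0.0, -0.033, 0.999, -0.0]
force: [-0.2, -0.7, -0.4]
width: 0.0556
finger_force: 0.0
```

{"fn": "carry_out", "kwargs": {"targets": [[[0.2, 0, 0, -0.5, 0, 0, 0], [0.2, 0, 0, -1, 0, 0, 0], [0.2, 0, 0, -1, 0, 0, 0]]]}}

```text
t: 29.4
tcp_pos: [0.6482, -0.286, 0.1242]
tool_rot: [0.004, -0.033, 0.999, -0.003]
force: [0.2, -0.9, 0.5]
width: 0.0555
finger_force: 0.0
```

{"fn": "carry_out", "kwargs": {"targets": [[[0.2, 0.54, 1, 0, 0, 0, 0], [0.2, 0.54, 1, 0, 0, 0, 0], [0.2, 0.54, 1, 0, 0, 0, 0]]]}}

```text
t: 29.78
tcp_pos: [0.5818, -0.1841, 0.117]
tool_rot: [-0.002, -0.034, 0.999, 0.001]
force: [-0.3, -0.5, 0.3]
width: 0.0555
finger_force: 0.0
```

{"fn": "carry_out", "kwargs": {"targets": [[[0.2, 0.54, 1, 0, 0, 0, 0], [0.2, 0.54, 1, 0, 0, 0, 0], [0.2, 0.54, 1, 0, 0, 0, 0]]]}}

```text
t: 30.15
tcp_pos: [0.5225, -0.0895, 0.1177]
tool_rot: [-0.001, -0.034, 0.999, 0.001]
force: [0.8, -0.9, -0.6]
width: 0.0558
finger_force: 0.0
```

{"fn": "carry_out", "kwargs": {"targets": [[[0.2, 0.54, 1, 0, 0, 0, -0.106], [0.2, 0.54, 1, 0, 0, 0, -0.106], [0.2, 0.54, 1, 0, 0, 0, -0.106], [0.2, 0.54, 1, 0, 0, 0, -0.106]]]}}

```text
t: 30.65
tcp_pos: [0.4657, 0.0032, 0.1185]
tool_rot: [0.001, -0.139, 0.99, -0.001]
force: [0.3, -0.6, -0.8]
width: 0.0555
finger_force: 0.0
```

Run:
```python
from go import *
need(.4626,.0091,195.9,.0115)
im,d,P=cloud('wrist'); save('w9.png',im)
m=(P[...,2]>.006)&(P[...,2]<.024)&(abs(P[...,0]-.46)<.1)&(abs(P[...,1]-.01)<.06)
n,l,st,c=cv2.connectedComponentsWithStats(m.astype(np.uint8));i=1+st[1:,4].argmax()
Q=P[l==i];print(len(Q),cv2.minAreaRect(Q[:,:2].astype(np.float32)*1000))
```

```text
tcp [0.4657 0.0032 0.1185] yaw 195.9 q6 -2.08 shift [0.015 0.067 1.07 ] wz 0.0 w 0.0555 t 30.65
3803 ((460.3358459472656, 7.970855712890625), (153.63534545898438, 18.031740188598633), 16.246557235717773)
```

View pics/w9.png

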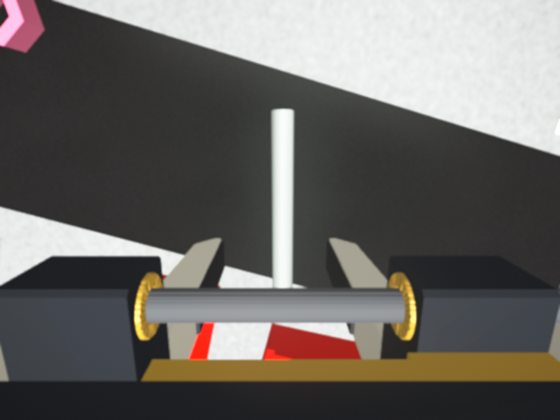

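The shaft is at columns 272–293, square to the fingers, with its far end hidden by the gripper. I'll grip it at the middle.

{"fn": "carry_out", "kwargs": {"targets": [[[0.2, 0.012, 0.067, 0.5, 0, 0, 0], [0.2, 0.012, 0.067, 0.5, 0, 0, 0], [0.2, 0.012, 0.067, 0.5, 0, 0, 0]]]}}

```text
t: 31.08
tcp_pos: [0.462, 0.0095, 0.0689]
tool_rot: [0.0, -0.138, 0.99, -0.0]
force: [0.3, -0.6, 1.7]
width: 0.0557
finger_force: 0.0
```

{"fn": "carry_out", "kwargs": {"targets": [[[0.2, 0, 0, 0.4, 0, 0, 0], [0.2, 0, 0, 0.57, 0, 0, 0], [0.2, 0, 0, 0.57, 0, 0, 0], [0.2, 0, 0, 0.57, 0, 0, 0], [-1, 0, 0, 0.57, 0, 0, 0], [-1, 0, 0, 0.57, 0, 0, 0], [-1, 0, 0, 0.57, 0, 0, 0], [-1, 0, 0, 0.57, 0, 0, 0], [-1, 0, 0, 0.57, 0, 0, 0], [-1, 0, 0, 0.57, 0, 0, 0], [-1, 0, 0, 0.57, 0, 0, 0], [-1, 0, 0, 0.57, 0, 0, 0]]]}}

```text
t: 32.58
tcp_pos: [0.4612, 0.0103, 0.0113]
tool_rot: [0.0, -0.139, 0.99, -0.0]
force: [1.0, -1.4, 2.5]
width: 0.0172
finger_force: 30.0
```

{"fn": "carry_out", "kwargs": {"targets": [[[-1, 0, 0, 0, 0, 0, 0], [-1, 0, 0, 0, 0, 0, 0], [-1, 0, 0, -0.5, 0, 0, 0], [-1, 0, 0, -1, 0, 0, 0], [-1, 0, 0, -1, 0, 0, 0], [-1, 0, 0, -1, 0, 0, 0]]]}}

```text
t: 33.33
tcp_pos: [0.459, 0.0112, 0.1097]
tool_rot: [-0.002, -0.139, 0.99, 0.001]
force: [-0.1, -0.4, -3.6]
width: 0.0172
finger_force: 30.0
```

Run:
```python
from go import *
need(.637,.2907,181.4,.13)
im=np.load('top.npz')['im'];p,M=campose('top')
hsv=cv2.cvtColor(im,cv2.COLOR_RGB2HSV);b=(hsv[...,0]>100)&(hsv[...,0]<130)&(hsv[...,1]>120);b[:130]=0;b[205:]=0;b[:,:180]=0;b[:,225:]=0
n,l,st,c=cv2.connectedComponentsWithStats(b.astype(np.uint8))
for i in range(1,n):
    if st[i,4]>30:
        uv=np.argwhere(l==i)[:,::-1]; q=np.c_[(uv[:,0]-p['cx'])/p['fx'],(uv[:,1]-p['cy'])/p['fy'],np.ones(len(uv))]@M[:3,:3].T
        Q=M[:3,3]+q*((.055-M[2,3])/q[:,2])[:,None];print(st[i],cv2.minAreaRect(Q[:,:2].astype(np.float32)*1000))
```

```text
tcp [0.459  0.0112 0.1097] yaw 195.9 q6 -2.07 shift [-2.478  2.199 -0.206] wz 0.127 w 0.0172 t 33.325
[191 146  18  10 154] ((693.6755981445312, 288.4403381347656), (53.99925994873047, 28.803726196289062), 89.26687622070312)
[192 181  18   9 151] ((583.7098388671875, 285.8766174316406), (53.78640365600586, 25.383384704589844), 89.22208404541016)
```

{"fn": "carry_out", "kwargs": {"targets": [[[-1, -0.83, 0.73, -0.2, 0, 0, 0], [-1, -0.83, 0.73, -0.2, 0, 0, 0], [-1, -0.83, 0.73, -0.2, 0, 0, 0]]]}}

```text
t: 33.7
tcp_pos: [0.5207, 0.1062, 0.129]
tool_rot: [-0.001, -0.14, 0.99, 0.001]
force: [-1.2, -1.1, -4.4]
width: 0.0174
finger_force: 30.0
```

{"fn": "carry_out", "kwargs": {"targets": [[[-1, -0.83, 0.73, 0, 0, 0, 0], [-1, -0.83, 0.73, 0, 0, 0, 0], [-1, -0.83, 0.73, 0, 0, 0, 0]]]}}

```text
t: 34.08
tcp_pos: [0.5795, 0.1982, 0.1279]
tool_rot: [-0.002, -0.14, 0.99, 0.0]
force: [-0.7, 0.2, -3.9]
width: 0.0168
finger_force: 30.0
```

{"fn": "carry_out", "kwargs": {"targets": [[[-1, -0.81, 0.72, 0, 0, 0, 0.127], [-1, -0.81, 0.72, 0, 0, 0, 0.127], [-1, -0.81, 0.72, 0, 0, 0, 0.127], [-1, -0.81, 0.72, 0, 0, 0, 0.127], [-1, -0.81, 0.72, 0, 0, 0, 0.127]]]}}

```text
t: 34.7
tcp_pos: [0.6374, 0.2862, 0.1304]
tool_rot: [-0.001, -0.012, 1.0, -0.001]
force: [0.2, 0.7, -4.2]
width: 0.0173
finger_force: 30.0
```

Run:
```python
from go import *
need(.636,.289,181.4,.055)
im,d,P=cloud('wrist'); save('w10.png',im); np.savez('w10.npz',im=im,d=d,P=P)
hsv=cv2.cvtColor(im,cv2.COLOR_RGB2HSV);b=(hsv[...,0]>100)&(hsv[...,0]<130)&(hsv[...,1]>120)
def f(n_,m):
    n,l,st,c=cv2.connectedComponentsWithStats(m.astype(np.uint8))
    for i in range(1,n):
        if st[i,4]>60: Q=P[l==i];print(n_,st[i],np.nanmedian(Q,0).round(4),cv2.minAreaRect(Q[~np.isnan(Q[:,0]),:2].astype(np.float32)*1000))
f('blue top',b&(P[...,2]>.056)&(P[...,2]<.064)); f('blue',b&(P[...,2]>.03)&(P[...,2]<.066))
f('shaft',(P[...,2]>.11)&(P[...,2]<.15)&(abs(P[...,1]-.289)<.03)&(P[...,0]<.62))
f('plate',(~b)&(P[...,2]>.004)&(P[...,2]<.012)&(abs(P[...,1]-.289)<.06)&(abs(P[...,0]-.6)<.1))
```

```text
tcp [0.6374 0.2862 0.1304] yaw 181.3 q6 -1.33 shift [0.011 0.03  0.754] wz -0.001 w 0.0173 t 34.7
blue top [243 130  14  35 363] [0.584  0.2679 0.0578] ((584.0183715820312, 267.3221435546875), (23.22201156616211, 8.767241477966309), 2.849046468734741)
blue top [300 130  14  34 366] [0.5824 0.3071 0.0578] ((582.9669799804688, 307.4148864746094), (22.929073333740234, 9.223488807678223), 2.177298069000244)
blue [243 130  14  35 438] [0.5835 0.2673 0.0575] ((584.0186157226562, 267.1800231933594), (23.235445022583008, 9.05118465423584), 2.849046468734741)
blue [293 130  22  34 690] [0.583  0.3052 0.0562] ((583.142333984375, 305.38677978515625), (23.13606071472168, 14.346827507019043), 1.2080482244491577)
shaft [ 256  101   37  131 4597] [0.5872 0.2851 0.1357] ((589.3532104492188, 285.0477294921875), (61.56047058105469, 17.41974449157715), 1.43373703956604)
plate [ 236  113   22  128 1920] [0.6213 0.2606 0.0079] ((615.0159301757812, 261.3606872558594), (111.77925109863281, 16.59629249572754), 1.5534485578536987)
plate [ 292  113   28  130 2510] [0.6222 0.3128 0.0078] ((614.5071411132812, 311.9265441894531), (113.07329559326172, 22.70802116394043), 1.3601726293563843)
```

View pics/w10.png

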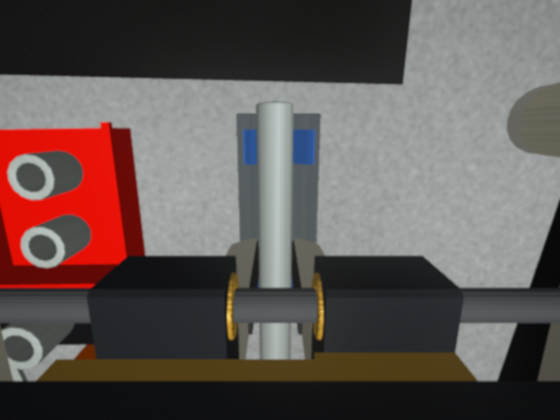

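The shaft lies directly above the rest. Its near end is at (275,103), and the near block's blue cheeks at (250,147) and (305,147) sit almost evenly beside it. It needs +2.5 mm in y. I'll lower it.

{"fn": "carry_out", "kwargs": {"targets": [[[-1, 0, 0.025, 0.3, 0, 0, 0], [-1, 0, 0.025, 0.6, 0, 0, 0], [-1, 0, 0.025, 0.66, 0, 0, 0], [-1, 0, 0.025, 0.7, 0, 0, 0], [-1, 0, 0.025, 0.735, 0, 0, 0], [-1, 0, 0.025, 0.735, 0, 0, 0], [-1, 0, 0.025, 0.735, 0, 0, 0]]]}}

```text
t: 35.62
tcp_pos: [0.6387, 0.2906, 0.0584]
tool_rot: [0.001, -0.012, 1.0, 0.0]
force: [-0.2, -0.5, -3.9]
width: 0.0174
finger_force: 30.0
```

Run:
```python
from go import *
need(.6388,.2887,181.4,.0553);s=ctrl.get_state();print(s['force'],s['moment'],s['finger_force'])
im,d,P=cloud('wrist');p,M=campose('wrist')
m=(P[...,2]>.045)&(P[...,2]<.075)&(P[...,0]<.62)&(abs(P[...,1]-.289)<.014)
Q=P[m];print(cv2.minAreaRect(Q[:,:2].astype(np.float32)*1000)); top=m&(abs(P[...,1]-.2885)<.003);
for a in (.565,.585,.605): print(a,np.median(P[top&(abs(P[...,0]-a)<.008)][:,2]))
```

```text
tcp [0.6387 0.2906 0.0584] yaw 181.4 q6 -1.33 shift [-0.    -0.019  0.031] wz -0.0 w 0.0174 t 35.625
[-0.19331558 -0.49780249 -3.94916916] [0.00677214 0.01675369 0.03177973] 29.996560513973236
((589.9222412109375, 289.08453369140625), (60.085689544677734, 27.849342346191406), 0.1863478571176529)
0.565 0.06441001733024007
0.585 0.06457751188299848
0.605 0.06441315722482047
```

{"fn": "carry_out", "kwargs": {"targets": [[[-1, 0, -0.01, 0.015, 0, 0, 0], [-1, 0, -0.01, 0.025, 0, 0, 0], [-1, 0, -0.01, 0.025, 0, 0, 0], [-1, 0, -0.01, 0.025, 0, 0, 0]]]}}

```text
t: 36.17
tcp_pos: [0.6385, 0.2893, 0.0556]
tool_rot: [0.0, -0.012, 1.0, -0.0]
force: [-0.5, -2.2, -0.0]
width: 0.0171
finger_force: 30.0
```

The blocks now carry the shaft's weight, so I'll release, retreat and inspect.

{"fn": "carry_out", "kwargs": {"targets": [[[-0.4, 0, 0, 0, 0, 0, 0], [-0.2, 0, 0, 0, 0, 0, 0], [0, 0, 0, 0, 0, 0, 0], [0, 0, 0, 0, 0, 0, 0], [0, 0, 0, -0.4, 0, 0, 0], [0, 0, 0, -0.8, 0, 0, 0], [0, 0, 0, -1, 0, 0, 0], [0, 0, 0, -1, 0, 0, 0]]]}}

```text
t: 37.17
tcp_pos: [0.6396, 0.29, 0.1575]
tool_rot: [0.002, -0.012, 1.0, 0.001]
force: [0.3, 0.2, -0.8]
width: 0.0464
finger_force: 0.0
```

{"fn": "carry_out", "kwargs": {"targets": [[[0, 1, -0.3, -1, 0, 0, 0], [0, 1, -0.3, -1, 0, 0, 0], [0, 1, -0.3, -1, 0, 0, 0]]]}}

```text
t: 37.55
tcp_pos: [0.5379, 0.257, 0.2568]
tool_rot: [0.001, -0.012, 1.0, 0.0]
force: [0.5, -0.1, 0.3]
width: 0.0464
finger_force: 0.0
```

{"fn": "carry_out", "kwargs": {"targets": [[[0, 1, -1, -0.4, 0, 0, 0], [0, 1, -1, -0.4, 0, 0, 0], [0, 1, -1, -0.4, 0, 0, 0]]]}}

```text
t: 37.92
tcp_pos: [0.4399, 0.1532, 0.2947]
tool_rot: [-0.0, -0.012, 1.0, -0.0]
force: [1.0, -0.8, 0.1]
width: 0.0468
finger_force: 0.0
```

{"fn": "carry_out", "kwargs": {"targets": [[[0, 1, 0, 0, 0, 0, 0], [0, 1, 0, 0, 0, 0, 0], [0, 1, 0, 0, 0, 0, 0], [0, 1, 0, 0, 0, 0, 0]]]}}

```text
t: 38.42
tcp_pos: [0.3424, 0.1523, 0.2946]
tool_rot: [-0.0, -0.012, 1.0, -0.0]
force: [0.0, -0.7, 0.0]
width: 0.0463
finger_force: 0.0
```

Run:
```python
from go import *
need(.4,0.1)
im,d,P=cloud('top'); a=cv2.resize(im[115:265,125:435],None,fx=2.5,fy=2.5,interpolation=cv2.INTER_CUBIC);save('end.png',a)
im,d,P=cloud('side'); save('side.png',im)
```

```text
tcp [0.3424 0.1523 0.2946] yaw 181.4 q6 -1.48 shift [-0.563 -0.537 -0.   ] wz None w 0.0463 t 38.425
```

View pics/end.png

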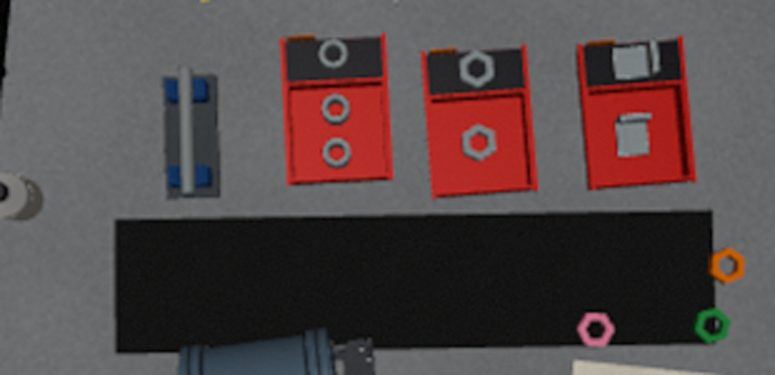

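View pics/side.png

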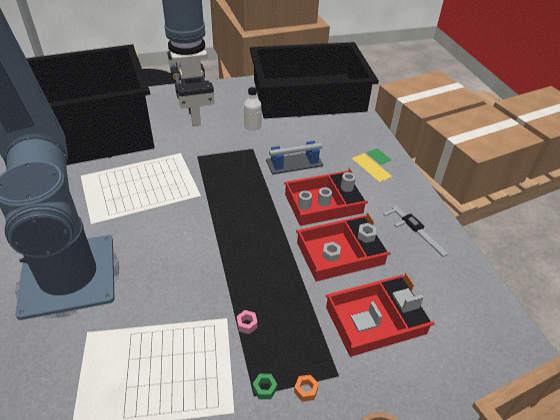

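The final views show both bushings, the nut and the bracket flat in their matching bins. The shaft lies across both V-blocks, centred at (186,130) in the top crop once parallax is allowed for. The bottle and the coloured look-alikes haven't moved. I'm handing the job in.

```bash
python3 -c "
from cell import ctrl
print(ctrl.job_done())"
```

```text
the job is handed in; nothing more can be done
None
```

I handed the job in at about 38 s: both bushings, the nut and the bracket are flat in their matching bins, the shaft is centred across both V-blocks, and the oil bottle and coloured look-alikes were left alone; the hand-in returned no verdict.

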